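# Pack the spice caddy, parking its lid on the fold-down hook

### The job

Put all the spice tins away: fold the wall hook down, hang the caddy's lid on it by the handle, and while the lid hangs there stand every spice tin upright on the caddy's floor. Then put the lid back on the caddy, fully seated, and fold the empty hook up flat against the panel. Leave everything else on the counter standing where it is.

Things in the scene. Friction and masses are not known exactly. Their poses are not given: they have to be found in the camera images.
- hook (a joint): fold-down hook on the white panel of the shelf unit: round steel arm 12 mm thick with a red ball (22 mm diameter) at its end. 0 = folded flat: arm upright beside the panel, ball on top; grows as the arm swings out and down about its level hinge to a firm stop at 1.53, where it sticks out level (tip 2 degrees up). Stays at any angle by friction: 1 to 2 N at the ball moves it; the stop carries loads
- hook_hinge (a point): the hook's hinge, 165 mm above the counter and 22 mm in front of the panel. Its -x axis is level and points straight out from the panel, the way the hook sticks out; its y axis is the hinge line, level, along the panel; z up. The panel is 280 mm wide, centred on the hook, and 285 mm high; the shelf unit behind it is 180 mm deep (fixed)
- hook_ball (a point): centre of the red ball at the hook's end, 118 mm from the hinge; folded, it is 283 mm above the counter, 2 mm below the panel's top edge, with 11 mm free between ball and panel. It can be pinched from above across the hinge line
- hook_seat (a point): point on the hook arm's middle line 70 mm from the hinge: where a load hangs well
- caddy: blue open-topped caddy, fixed to the counter, outside 266 x 140 mm (its x, y), 88 mm high, walls and floor 7 mm, inside 252 x 126 mm; origin at the centre of its underside, x along its length, z up. Room for four tins in a row along x (about 60 mm apart)
- lid: bamboo lid of the caddy, 0.4 kg: plate 272 x 146 x 10 mm, origin at the centre of the plate's underside (88 mm above the caddy's origin when seated), x along its length, z up. Below the plate is a centred plug, 240 x 114 mm for the first 6 mm, then 232 x 106 mm down to 11 mm. A tall dark tote handle stands on top
- lid_grip (a point): centre of the lid's handle bar, which is 110 mm long (lid x), 14 mm thick (lid y), 40 mm high; 88 mm above the lid's origin. Pinch it across its thickness
- lid_bar_under (a point): middle of the underside of the handle bar, 20 mm below lid_grip: the spot that rests on the hook. Beneath it, between the handle's two posts (14 mm thick, 46 mm either side of the centre), is an open window 78 mm wide (lid x) and 58 mm high, open along lid y, through which the hook passes
- tin1_mid (a point): centre of the red spice tin with steel cap: upright cylinder, 52 mm diameter, 64 mm high, 0.15 kg (may be absent: None)
- tin2_mid (a point): centre of the green spice tin with steel cap: upright cylinder, 52 mm diameter, 64 mm high, 0.15 kg (may be absent: None)
- tin3_mid (a point): centre of the yellow spice tin with steel cap: upright cylinder, 52 mm diameter, 64 mm high, 0.15 kg (may be absent: None)
- tin4_mid (a point): centre of the white spice tin with steel cap: upright cylinder, 52 mm diameter, 64 mm high, 0.15 kg (may be absent: None)
- cellar: marble salt cellar, round, 50 mm diameter, 50 mm high, 0.5 kg; not part of the job; origin at the centre of its underside
- mug: white mug, 80 mm diameter, 90 mm high, handle at its +y; not part of the job; origin at the centre of its underside
- mill: dark wooden pepper mill, 56 mm diameter, 145 mm high; not part of the job; origin at the centre of its underside
- oil: green oil bottle, 64 mm diameter, 200 mm high; not part of the job; origin at the centre of its underside
- jam: amber jam jar, 68 mm diameter, 90 mm high; not part of the job; origin at the centre of its underside
- spatula: green spatula, about 300 mm long, lying flat along its x; not part of the job

How it is judged:
By the outcome, as a careful person would: the job done as asked, in the order asked, and still so for the second after the job is handed in, with the robot touching nothing.
Of tin1, tin2, tin3, tin4 only 2 to 4 are there at a start; the rules pass over those that are not, and their reading is None.
At some moment in a run one of tin1, tin2, tin3, tin4 may be knocked a few centimetres aside while the robot is not near it.
It also fails if it takes over 210 s, if anything falls off the work surface, if the arm or the gripper's body presses on something with over 40 N, if the wrist force passes 120 N, or if a joint passes its speed limit or range.

### The arm

A 6-joint arm with a two-finger parallel gripper is mounted at the origin on the work surface. World frame = base frame: x ahead of the robot, y to its left, z up, the work surface at z = 0. Lengths are in mm, angles in degrees, forces in N, time in s.
With the tool pointing down it reaches from about 300 to 850 mm from the base axis. Payload 4.2 kg.
Tool frame: the origin (TCP) lies between the finger pads; the fingertips stand 22 mm ahead of it and the grasp point (between the pads) lies 3 mm ahead of it (env.finger_overhang is the distance from the TCP to the fingertips, in mm); z points along the fingers, y is the line along which they close (so a half turn about z gives the same grasp; the last joint's range is limited). The gripper opens to 91 mm and grips with 3 to 60 N. Pads are 32 mm wide; open, the fingers measure 118 mm over their backs; the gripper's body (76 mm by 178 mm) begins 60 mm behind the grasp point.
Start: joints at [-1.146, 18.312, 89.639, -0, 72.044, -1.146], TCP at [575.014, 0, 235.976] pointing down, gripper open.
Joint ranges: [-177.97, 177.97], [-48.28, 115.42], [12.27, 149.76], [-77.06, 257.06], [2.81, 150.46], [-146.56, 146.56]. Speed limits (degrees/s): [147.25, 147.25, 180, 180, 180, 180].

### API

Orientations are given as [roll, pitch, yaw] about the fixed x, y, z axes, in that order (R = Rz(yaw) Ry(pitch) Rx(roll)).
In Python, from workcell import state, cams, ticket, look_for, outline_of, env gives the robot as it stands.
- The arm moves only by the tool servo_tool, never from a script. Its argument "steps" is a list of rows, each a list of 3 entries, a list of its own where there are three numbers: the closure in counts, from 0 (fully open) to 255 (shut), then the shift along the tool's x, y, z in mm, then the turn, a rotation vector about the tool's x, y, z in rad. A call has exactly 10 rows; each row shifts and turns the commanded pose from where the row before left it, along the tool's axes as they then stand; what a row does not reach is not made up. A row lasts 1/10 s, in which the tool goes at most 50 mm and 8.59 degrees, less where a joint would pass 70% of its speed; a pose out of reach is approached as far as the arm can. A call with a gripper value outside its range is refused whole. The fingers move at their own pace and stop on an object; "squeeze" is the grip in N (left out, the last holds). Time passes only in rows, so rows that do not move let the fingers close, or fill a call up. It gives the time, the measured TCP pose, the force, the opening and the grip force at its end, in the units of the state.
- state(): the state, without advancing time (a new reading comes with each control period).
- cams.grab_frame(name): name is "scene" or "side" or "wrist"; returns a dict with "color" (384x512x3 uint8, red, green, blue), "z_map" (384x512 float32, mm along the optical axis (not along the pixel's ray), 0 where there is no reading), "fovy" (degrees; the focal length in pixels is half the picture's height over the tangent of half this angle, whatever the lens; pixels are square), "cx", "cy" (the principal point, pixels), "eye" and "rotation" of the camera in the world; the wrist camera has in their place "tool_from_camera" (4x4, takes a point from camera to tool coordinates, whose origin is the TCP and whose axes are the flange's). Camera axes: x right, y up, looking along -z (the intrinsics and any distortion apply to the point x, -y, -z); pixel columns grow to the right and rows downward; lengths in mm; the calibration is good to about 2 mm. The wrist camera is an equidistant fisheye: a pixel r from the principal point sees the ray r / f radians off the axis. A picture is of the moment at which its call begins: read the wrist's pose just before it.
- ticket.job_done(): hands the job in; it is judged then, once.
Trained networks look in a picture, given as the dict that the camera call returned (one of the last four; its "shot" number tells which), for a name from the list of things; names that differ only in an ending like _2 or _b are one class to them, and where a whole thing is asked for, a point or a joint stands for the part that bears it (a point fixed in the world has none). Each returns a list of dicts, best first, with "confidence" (0 to 1); they miss things now and then, are a little off and sometimes report something else, mostly with a low value. They report only what shows in the picture. A call takes as long as a camera call.
- look_for(picture, thing): "at" ([column, row] in pixels, amid what is visible of it).
- outline_of(picture, thing): "pixels" (384x512 bool, what is visible of it) and "at" ([column, row] in pixels, amid what is visible of it).
The state is a dict: "time_s": time; "qpos": joint angles; "qvel": joint speeds; "effort": joint torques, N m; "ee_pos": TCP position; "ee_rot": TCP orientation; "force": force on the tool from outside, world axes, zero at the start; "torque": the same for the moment, N m; "gripper_width": finger opening in mm; "gripper_force": force on a finger pad.
Only numpy, scipy, OpenCV 4.12 (cv2) and the standard library are available. Lean on these libraries where they do the work, as an engineer would, in place of code of your own. Each camera call takes 0.05 s, during which the arm holds its last target. There are 200 camera calls.

## Working session

There is one attempt and no reset: what is moved stays moved. The work goes in short steps, Python scripts to look and compute and a tool call to move; the robot and the scene stay as the last step left them, time stands still between calls to the robot, and variables do not carry over. Pictures are saved under pics/ and viewed, at most 14 in all, crops included, and the job is handed in when it is done.

Besides the shell and the picture viewer there is one more tool, called after "Call:" by a JSON object that holds its "op" and its "data", one argument or row to a line. servo_tool: Moves the arm, as the interface text tells. Its arguments: {"type":"object","properties":{"steps":{"type":"array","items":{"type":"array"}},"squeeze":{"type":"number"}},"required":["steps"]}

```bash
mkdir -p pics; ls; cat > h.py <<'E'
import numpy as np, cv2
from scipy.spatial.transform import Rotation as R
from workcell import state, cams, ticket, look_for, outline_of, env
def grab(n):
    s=state(); p=cams.grab_frame(n); p['st']=s; p['name']=n; return p
def cloud(p):
    """world point for every pixel (384,512,3), nan where no depth"""
    z=p['z_map'].astype(float); H,W=z.shape
    f=H/2/np.tan(np.radians(p['fovy'])/2)
    u,v=np.meshgrid(np.arange(W),np.arange(H)); dx=(u-p['cx'])/f; dy=(v-p['cy'])/f
    if 'tool_from_camera' in p:
        r=np.hypot(dx,dy)+1e-9; k=np.tan(np.minimum(r,1.5))/r; dx=dx*k; dy=dy*k
    c=np.stack([dx*z,-dy*z,-z],-1); c[z<=0]=np.nan
    if 'tool_from_camera' in p:
        T=np.array(p['tool_from_camera']); c=c@T[:3,:3].T+T[:3,3]
        s=p['st']; return c@rot(s).T+np.array(s['ee_pos'])
    return c@np.array(p['rotation']).T+np.array(p['eye'])
def rot(s): return R.from_euler('xyz',s['ee_rot'],degrees=True).as_matrix()
def save(p,n): cv2.imwrite('pics/'+n+'.png',cv2.cvtColor(p['color'],cv2.COLOR_RGB2BGR))
def find(p,t,C=None):
    o=outline_of(p,t)
    if not o: return None
    C=cloud(p) if C is None else C
    m=o[0]['pixels']; q=C[m]; q=q[~np.isnan(q[:,0])]
    return o[0]['confidence'],o[0]['at'],q
E
python3 - <<'E'
from h import *
print(state())
np.set_printoptions(precision=0,suppress=True)
for n in ['scene','side']:
    p=grab(n); save(p,n+'0'); C=cloud(p)
    print(n,p['eye'])
    for t in 'hook hook_ball caddy lid lid_grip tin1_mid tin2_mid tin3_mid tin4_mid cellar mug mill oil jam spatula'.split():
        r=find(p,t,C)
        if r is None or len(r[2])<5: print(t,None if r is None else r[:2]); continue
        q=r[2]; print(t,round(r[0],2),np.array(r[1]),len(q),np.percentile(q,[3,50,97],axis=0).round().tolist())
E
```

```text
pics
{'time_s': 0.0, 'qpos': array([-1.14534793e+00,  1.83514805e+01,  8.97062963e+01,  1.91028405e-04,
        7.20424900e+01, -1.14649188e+00]), 'qvel': array([ 0.0489495 , -0.03023068,  0.02662046,  0.02092794,  0.09541297,
        0.04804813]), 'effort': array([-5.01459035e-04, -4.12465632e+01, -2.31973493e+01,  7.28826877e-02,
        4.58198413e-02, -1.41870069e-04]), 'ee_pos': array([5.74540754e+02, 1.66402912e-02, 2.35122590e+02]), 'ee_rot': array([-1.79899757e+02, -2.18779370e-03,  9.00010830e+01]), 'force': array([-0.5679158 , -0.21653383,  0.55024415]), 'torque': array([-0.03238196, -0.03985004, -0.04017798]), 'gripper_force': 0.0, 'gripper_width': 91.02924794632358}Traceback (most recent call last):
  File "<stdin>", line 5, in <module>
  File "h.py", line 17, in cloud
    return c@np.array(p['rotation']).T+np.array(p['eye'])
           ~~~~~~~~~~~~~~~~~~~~~~~~~~~^~~~~~~~~~~~~~~~~~~
ValueError: operands could not be broadcast together with shapes (384,512) (3,)
```

```bash
sed -i "s/return c@np.array(p\['rotation'\]).T/return c@R.from_euler('xyz',p['rotation'],degrees=True).as_matrix().T/" h.py
cat > scan.py <<'E'
from h import *
import sys
np.set_printoptions(precision=0,suppress=True)
T='hook hook_ball caddy lid lid_grip tin1_mid tin2_mid tin3_mid tin4_mid cellar mug mill oil jam spatula'.split()
def scan(n,tag,T=T):
    p=grab(n); save(p,n+tag); C=cloud(p)
    print(n,p.get('eye'),p.get('rotation'),p['cx'],p['cy'])
    for t in T:
        r=find(p,t,C)
        if r is None or len(r[2])<5: print(t,None if r is None else r[:2]); continue
        q=r[2]; print(t,round(r[0],2),np.array(r[1]),len(q),np.percentile(q,[3,50,97],axis=0).round().tolist())
    return p,C
if __name__=='__main__':
    for n in sys.argv[2:]: scan(n,sys.argv[1])
E
python3 scan.py 0 scene side
```

```text
scene [1536.  335.  880.] [ 56.  -0. 107.] 261.4908952528907 189.4732036029419
hook 0.7 [136. 150.] 194 [[467.0, -414.0, 166.0], [531.0, -376.0, 231.0], [539.0, -367.0, 294.0]]
hook_ball 0.74 [130. 149.] 186 [[466.0, -414.0, 168.0], [532.0, -376.0, 231.0], [540.0, -368.0, 293.0]]
caddy 0.89 [226. 252.] 1098 [[462.0, -83.0, 5.0], [684.0, -15.0, 47.0], [696.0, 37.0, 85.0]]
lid 0.94 [234. 212.] 2617 [[436.0, -110.0, 95.0], [596.0, -28.0, 99.0], [689.0, 37.0, 166.0]]
lid_grip 0.69 [233. 217.] 2633 [[436.0, -111.0, 95.0], [596.0, -28.0, 99.0], [689.0, 37.0, 167.0]]
tin1_mid 0.67 [351. 228.] 414 [[446.0, 290.0, 6.0], [482.0, 313.0, 50.0], [491.0, 337.0, 67.0]]
tin2_mid 0.59 [302. 244.] 361 [[586.0, 156.0, 11.0], [623.0, 178.0, 62.0], [633.0, 202.0, 68.0]]
tin3_mid 0.34 [100. 166.] 8271 [[419.0, -581.0, 29.0], [605.0, -455.0, 194.0], [688.0, -383.0, 286.0]]
tin4_mid None
cellar 0.67 [330. 245.] 327 [[487.0, 231.0, 2.0], [556.0, 255.0, 35.0], [568.0, 278.0, 51.0]]
mug None
mill 0.68 [307. 278.] 856 [[677.0, 202.0, 3.0], [747.0, 227.0, 75.0], [757.0, 247.0, 143.0]]
oil 0.74 [254. 276.] 1406 [
[... 978 characters left out ...]
.0, 59.0], [622.0, 205.0, 68.0]]
tin3_mid None
tin4_mid 0.56 [182. 199.] 729 [[752.0, 39.0, 2.0], [772.0, 108.0, 98.0], [850.0, 126.0, 199.0]]
cellar 0.55 [274. 314.] 753 [[220.0, 126.0, -3.0], [289.0, 311.0, 4.0], [336.0, 367.0, 22.0]]
mug 0.86 [188. 313.] 990 [[467.0, 415.0, 3.0], [512.0, 454.0, 52.0], [545.0, 501.0, 91.0]]
mill 0.97 [174. 235.] 449 [[702.0, 212.0, 4.0], [714.0, 236.0, 74.0], [739.0, 250.0, 141.0]]
oil 0.58 [181. 200.] 692 [[752.0, 78.0, 10.0], [771.0, 108.0, 104.0], [802.0, 126.0, 199.0]]
jam 0.9 [219. 172.] 394 [[746.0, -161.0, 1.0], [767.0, -126.0, 59.0], [801.0, -110.0, 93.0]]
spatula 0.7 [274. 312.] 802 [[221.0, 129.0, -2.0], [287.0, 308.0, 4.0], [334.0, 368.0, 22.0]]
```

View pics/scene0.png

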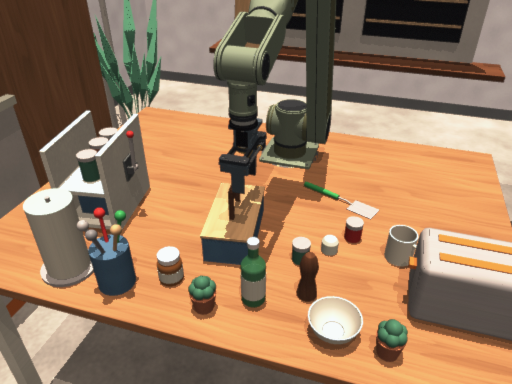

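View pics/side0.png

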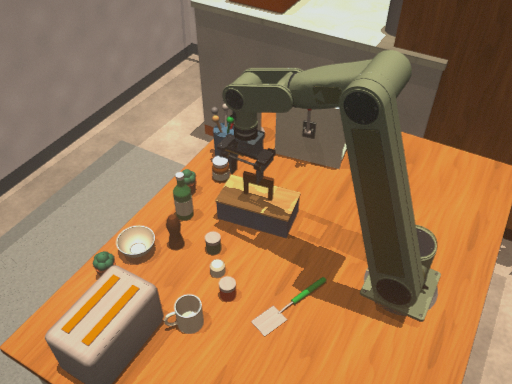

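```bash
cat > m1.py <<'E'
from h import *
np.set_printoptions(precision=1,suppress=True)
for n in ['scene','side','wrist']:
    p=grab(n); C=cloud(p); F=C.reshape(-1,3); F=F[~np.isnan(F[:,0])]
    if n=='wrist': save(p,'wrist0')
    print(n)
    # panel: points around hook
    sel=F[(abs(F[:,0]-540)<180)&(abs(F[:,1]+395)<60)&(F[:,2]>15)&(F[:,2]<280)]
    if len(sel)>100:
        best=None;rng=np.random.default_rng(0)
        for _ in range(400):
            a,b,c=sel[rng.choice(len(sel),3)]; nn=np.cross(b-a,c-a)
            if np.linalg.norm(nn)<1: continue
            nn/=np.linalg.norm(nn); 
            if abs(nn[2])>.1: continue
            i=abs((sel-a)@nn)<3
            if best is None or i.sum()>best.sum(): best=i
        q=sel[best]; m=q.mean(0); nn=np.linalg.svd(q-m,full_matrices=0)[2][2]; nn*=np.sign(nn[1])
        t=np.array([-nn[1],nn[0],0]); print('panel n',nn,'pt',m,len(q),'yaw',np.degrees(np.arctan2(nn[1],nn[0])))
        al=(F-m)@t; d=(F-m)@nn
        w=F[(abs(d)<4)&(abs(al)<250)&(F[:,2]<283)&(F[:,2]>20)]; print(' along extents',np.percentile((w-m)@t,[.5,99.5]),'ctr',m+t*np.percentile((w-m)@t,[.5,99.5]).mean())
        pr=F[(d>14)&(d<40)&(abs(al)<150)&(F[:,2]>140)&(F[:,2]<300)]
        print(' hook pts',len(pr),pr.mean(0) if len(pr) else '')
        b=pr[pr[:,2]>272]; print(' ball',len(b),b.mean(0) if len(b) else '', 'arm',pr[(pr[:,2]>190)&(pr[:,2]<265)].mean(0) if len(pr) else '')
    pl=F[(abs(F[:,2]-98)<5)&(abs(F[:,0]-563)<180)&(abs(F[:,1]+35)<120)]
    if len(pl)>50:
        r=cv2.minAreaRect(pl[:,:2].astype(np.float32)); print('lid rect',r,len(pl))
    hb=F[(F[:,2]>155)&(F[:,2]<200)&(abs(F[:,0]-563)<90)&(abs(F[:,1]+35)<80)]
    if len(hb)>10: print('bar',cv2.minAreaRect(hb[:,:2].astype(np.float32)),hb[:,2].max(),len(hb))
    for nm,c in dict(tin1=(458,314),tin2=(600,180),cellar=(535,255)).items():
        h=50 if nm=='cellar' else 64
        q=F[(np.hypot(F[:,0]-c[0],F[:,1]-c[1])<45)&(F[:,2]>h-6)&(F[:,2]<h+8)]
        if len(q)>10:print(nm,cv2.minEnclosingCircle(q[:,:2].astype(np.float32)),len(q),np.percentile(q[:,2],90))
E
python3 m1.py
```

```text
scene
panel n [-0.1  1.   0. ] pt [ 548.  -401.9  157.8] 2641 yaw 98.57528064473696
 along extents [-125.3  154. ] ctr [ 533.8 -404.1  157.8]
 hook pts 217 [ 533.4 -376.8  222.3]
 ball 48 [ 532.  -373.2  285.7] arm [ 531.3 -377.   228.2]
lid rect ((554.457275390625, -38.927268981933594), (278.4927978515625, 147.15179443359375), 8.646641731262207) 2368
bar ((589.1031494140625, -32.68938064575195), (46.88291931152344, 14.102850914001465), 6.67864990234375) 199.89606474844447 101
tin1 ((465.55462646484375, 315.7325134277344), 29.10589027404785) 180 67.53946553659647
tin2 ((606.8131103515625, 179.168212890625), 28.10926628112793) 212 67.18221500918263
cellar ((545.0233764648438, 253.78787231445312), 20.485153198242188) 91 50.94028350312249
side
panel n [-0.2  1.   0. ] pt [ 518.5 -406.8  137.9] 1641 yaw 99.35012898345816
 along extents [-146.4  129.4] ctr [ 526.9 -405.4  137.9]
 hook pts 122 [ 522.  -378.3  201.7]
 ball 4 [ 519.  -372.3  277.3] arm [ 522.3 -377.2  224.9]
lid rect ((549.00048828125, -38.541015625), (272.6924743652344, 154.4391632080078), 8.674065589904785) 1822
bar ((549.9215698242188, -39.40304946899414), (112.56304931640625, 24.582212448120117), 9.523933410644531) 199.67475930491628 281
tin1 ((461.4531555175781, 312.49560546875), 28.986906051635742) 204 67.1696873487626
tin2 ((600.9161987304688, 179.47015380859375), 28.749292373657227) 158 67.25232758819898
cellar ((535.2608032226562, 254.6148681640625), 21.437244415283203) 82 50.84893220695867
wrist
lid rect ((551.5682373046875, -40.16828155517578), (271.9920959472656, 147.0293731689453), 8.74236011505127) 19919
bar ((557.5809936523438, -38.771759033203125), (97.19239044189453, 14.78135871887207), 8.909651756286621) 199.1568936133636 1248
tin2 ((603.7036743164062, 178.2198944091797), 27.07499122619629) 1725 66.65453125556272
```

View pics/wrist0.png

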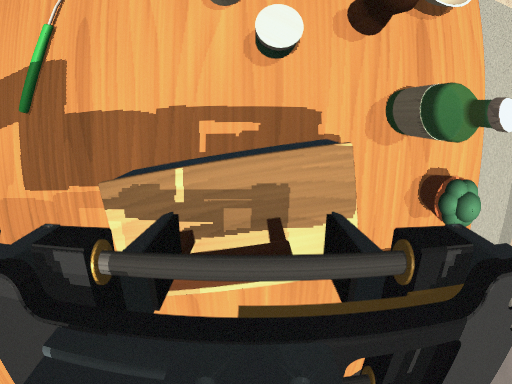

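Call:
{"op": "servo_tool", "data": {
  "steps": [
    [0, [0, 0, -48], [0, 0, 0]],
    [0, [0, 0, -48], [0, 0, 0]],
    [0, [0, 0, -48], [0, 0, 0]],
    [0, [-45, -8, 0], [0, 0, 0]],
    [0, [-45, -8, 0], [0, 0, 0]],
    [0, [-45, -8, 0], [0, 0, 0]],
    [0, [-45, -8, 0], [0, 0, 0]],
    [0, [-45, -8, 0], [0, 0, 0]],
    [0, [-45, -8, 0], [0, 0, -0.077]],
    [0, [-44, -8, 0], [0, 0, -0.077]]
  ],
  "squeeze": 10
}}

```text
time_s: 2.8
ee_pos: [521.6, -316.3, 380.3]
ee_rot: [180.0, 0.0, 99.0]
force: [0.9, 0.3, 0.3]
gripper_width: 91.6
gripper_force: 0.0
```

```bash
cat > m2.py <<'E'
from h import *
np.set_printoptions(precision=1,suppress=True)
s=state(); print(s['ee_pos'],s['ee_rot'],s['time_s'])
for n in ['scene','side','wrist']:
    p=grab(n); C=cloud(p); F=C.reshape(-1,3); F=F[~np.isnan(F[:,0])]
    save(p,n+'1')
    hi=F[(F[:,2]>288)&(np.hypot(F[:,0]-527,F[:,1]+383)<230)&(F[:,2]<345)]; print(n,'high',len(hi),np.percentile(hi,[2,50,98],axis=0) if len(hi) else '')
    r=find(p,'hook_ball',C)
    if r and len(r[2]): print('ball',r[0],r[1],np.percentile(r[2],[3,50,97],axis=0))
    col=p['color'].astype(int); red=(col[...,0]>150)&(col[...,1]<70)&(col[...,2]<70)
    q=C[red&(np.hypot(C[...,0]-527,C[...,1]+383)<60)]; print('red',len(q),np.percentile(q,[3,50,97],axis=0) if len(q) else '')
    for t in ['tin3_mid','tin4_mid']:
        r=find(p,t,C)
        if r: print(t,r[0],r[1],np.median(r[2],axis=0))
E
python3 m2.py
```

```text
[ 521.6 -316.3  380.3] [180.   0.  99.] 2.8
scene high 51 [[ 435.  -589.6  288. ]
 [ 530.7 -414.6  289. ]
 [ 671.8 -366.3  295.6]]
ball 0.63 [131.0, 149.2] [[ 521.1 -384.   168.2]
 [ 532.1 -375.7  233.5]
 [ 537.7 -367.7  292.6]]
red 19 [[ 526.3 -382.5  287. ]
 [ 533.  -373.5  291.1]
 [ 538.  -366.2  295.4]]
tin3_mid 0.68 [234.9, 213.9] [585.7 -30.9  99.5]
tin4_mid 0.7 [306.4, 281.2] [748.  227.2  74.7]
side high 31 [[ 411.4 -578.7  288.1]
 [ 525.9 -416.1  289.3]
 [ 659.5 -365.2  293.9]]
ball 0.66 [306.8, 121.0] [[ 514.5 -383.8  164.9]
 [ 521.2 -374.4  227.5]
 [ 530.3 -365.7  291.3]]
red 15 [[ 517.5 -379.5  285.3]
 [ 522.4 -371.1  289.8]
 [ 531.3 -365.   293.9]]
tin3_mid 0.37 [309.1, 117.2] [ 520.7 -373.9  243.8]
tin4_mid 0.18 [309.3, 118.9] [ 522.3 -375.5  234.3]
wrist high 13 [[ 460.  -424.2  288. ]
 [ 535.4 -408.4  288.1]
 [ 612.9 -398.8  288.5]]
ball 0.7 [244.5, 236.5] [[ 515.7 -391.1  166.7]
 [ 525.5 -376.5  191. ]
 [ 537.2 -373.4  255.7]]
red 0 
tin3_mid 0.35 [416.0, 3.3] [787.3  61.8  19.9]
tin4_mid 0.25 [411.7, 98.5] [ 764.4 -151.1   86.8]
```

View pics/wrist1.png

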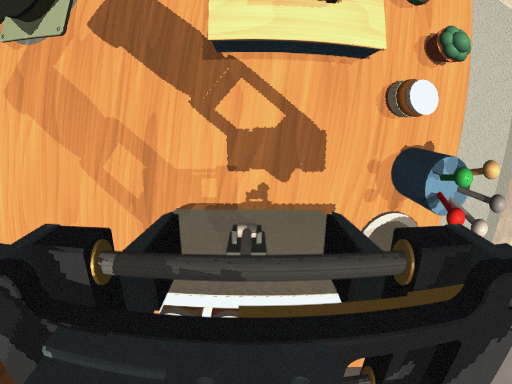

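Call:
{"op": "servo_tool", "data": {
  "steps": [
    [0, [-32, -2, 0], [0, 0, 0]],
    [0, [-31, -2.5, 0], [0, 0, 0]],
    [0, [0, 0, 30], [0, 0, 0]],
    [0, [0, 0, 35], [0, 0, 0]],
    [0, [0, 0, 30], [0, 0, 0]],
    [0, [0, 0, 0], [0, 0, 0]],
    [200, [0, 0, 0], [0, 0, 0]],
    [225, [0, 0, 0], [0, 0, 0]],
    [225, [0, 0, 0], [0, 0, 0]],
    [225, [0, 0, 0], [0, 0, 0]]
  ],
  "squeeze": 5
}}

```text
time_s: 4.4
ee_pos: [528.1, -377.6, 286.5]
ee_rot: [179.9, 0.1, 98.8]
force: [-0.5, 0.4, -0.0]
gripper_width: 62.0
gripper_force: 0.0
```

Call:
{"op": "servo_tool", "data": {
  "steps": [
    [225, [0, 0, 0], [0, 0, 0]],
    [225, [0, 0, 0], [0, 0, 0]],
    [225, [0, 0, 0], [0, 0, 0]],
    [225, [0, 0, 0], [0, 0, 0]],
    [225, [0, 0, 0], [0, 0, 0]],
    [225, [0, 0, 0], [0, 0, 0]],
    [225, [0, 0, 0], [0, 0, 0]],
    [225, [0, 0, 0], [0, 0, 0]],
    [225, [0, 0, 0], [0, 0, 0]],
    [225, [0, 0, 0], [0, 0, 0]]
  ],
  "squeeze": 8
}}

```text
time_s: 5.4
ee_pos: [525.7, -377.7, 284.8]
ee_rot: [-179.8, -0.0, 98.8]
force: [-4.6, -1.1, 1.1]
gripper_width: 21.4
gripper_force: 8.0
```

Call:
{"op": "servo_tool", "data": {
  "steps": [
    [225, [9, -1, 0.4], [0, 0, 0]],
    [225, [9, -1, 1], [0, 0, 0]],
    [225, [8.9, 0, 1.7], [0, 0, 0]],
    [225, [8.7, 0, 2.4], [0, 0, 0]],
    [225, [8.5, 0, 3], [0, 0, 0]],
    [225, [8.2, 0, 3.7], [0, 0, 0]],
    [225, [7.9, 0, 4.3], [0, 0, 0]],
    [225, [7.6, 0, 4.9], [0, 0, 0]],
    [225, [7.2, 0, 5.5], [0, 0, 0]],
    [225, [6.7, 0, 6], [0, 0, 0]]
  ]
}}

```text
time_s: 6.4
ee_pos: [513.4, -297.3, 252.3]
ee_rot: [179.9, 0.2, 98.8]
force: [-0.1, -5.6, -5.0]
gripper_width: 21.5
gripper_force: 8.0
```

Call:
{"op": "servo_tool", "data": {
  "steps": [
    [225, [6.3, 0, 6.5], [0, 0, 0]],
    [225, [5.8, 0, 7], [0, 0, 0]],
    [225, [5.2, 0, 7.4], [0, 0, 0]],
    [225, [4.6, 0, 7.8], [0, 0, 0]],
    [225, [4, 0, 8.1], [0, 0, 0]],
    [225, [3.4, 0, 8.4], [0, 0, 0]],
    [225, [2.7, 0, 8.6], [0, 0, 0]],
    [225, [2.1, 0, 8.8], [0, 0, 0]],
    [225, [1.4, 0, 8.9], [0, 0, 0]],
    [225, [0.7, 0, 9], [0, 0, 0]]
  ]
}}

```text
time_s: 7.4
ee_pos: [507.9, -260.9, 171.6]
ee_rot: [179.9, -0.0, 98.8]
force: [-1.7, -1.3, 11.4]
gripper_width: 20.9
gripper_force: 8.0
```

Call:
{"op": "servo_tool", "data": {
  "steps": [
    [225, [0, 0, 1], [0, 0, 0]],
    [225, [0, 0, 1], [0, 0, 0]],
    [225, [0, 0, 1], [0, 0, 0]],
    [225, [0, 0, 0], [0, 0, 0]],
    [225, [0, 0, 0], [0, 0, 0]],
    [225, [0, 0, 0], [0, 0, 0]],
    [225, [0, 0, 0], [0, 0, 0]],
    [225, [0, 0, 0], [0, 0, 0]],
    [225, [0, 0, 0], [0, 0, 0]],
    [225, [0, 0, 0], [0, 0, 0]]
  ]
}}

```text
time_s: 8.4
ee_pos: [507.9, -260.7, 170.0]
ee_rot: [179.9, -0.0, 98.8]
force: [-2.7, -1.2, 8.7]
gripper_width: 20.9
gripper_force: 8.0
```

Call:
{"op": "servo_tool", "data": {
  "steps": [
    [120, [0, 0, 0], [0, 0, 0]],
    [0, [0, 0, 0], [0, 0, 0]],
    [0, [0, 0, 0], [0, 0, 0]],
    [0, [0, 0, -20], [0, 0, 0]],
    [0, [0, 0, -45], [0, 0, 0]],
    [0, [0, 0, -45], [0, 0, 0]],
    [0, [0, 0, -40], [0, 0, 0]],
    [0, [43, 16, 0], [0, 0, 0]],
    [0, [43, 16, 0], [0, 0, 0]],
    [0, [43, 16, 0], [0, 0, 0]]
  ]
}}

```text
time_s: 9.4
ee_pos: [535.2, -124.9, 318.4]
ee_rot: [180.0, -0.1, 98.7]
force: [1.7, -0.1, -0.8]
gripper_width: 91.0
gripper_force: 0.0
```

```bash
cat > m3.py <<'E'
from h import *
np.set_printoptions(precision=1,suppress=True)
s=state(); print(s['ee_pos'],s['ee_rot'],s['qpos'],s['time_s'])
for n in ['scene','side','wrist']:
    p=grab(n); C=cloud(p); save(p,n+'2')
    col=p['color'].astype(int); red=(col[...,0]>130)&(col[...,1]<70)&(col[...,2]<70)
    q=C[red&(np.hypot(C[...,0]-508,C[...,1]+263)<60)&(C[...,2]>120)]; print(n,'red',len(q),np.percentile(q,[3,50,97],axis=0) if len(q) else '')
    nv=np.array([-.154,.988]);tv=np.array([.988,.154])
    d=(C[...,:2]-[526.3,-380])@nv; al=(C[...,:2]-[526.3,-380])@tv
    m=(d>30)&(d<100)&(abs(al)<25)&(C[...,2]>140)&(C[...,2]<190)
    q=C[m]; print(' arm',len(q),q.mean(0) if len(q) else '', 'al',np.percentile(al[m],[3,50,97]) if len(q) else '','zmax',np.percentile(q[:,2],98) if len(q) else '')
E
python3 m3.py
```

```text
[ 535.2 -124.9  318.4] [180.   -0.1  98.7] [-14.4  13.7  84.3   0.1  82.  -23.1] 9.4
scene red 14 [[ 507.3 -270.3  171.5]
 [ 518.  -262.2  174.8]
 [ 520.1 -257.8  178.4]]
 arm 81 [ 521.8 -313.1  171.7] al [-0.9  6.2 10.8] zmax 177.89631998573446
side red 17 [[ 499.2 -268.8  168.1]
 [ 505.5 -260.7  175.9]
 [ 514.  -253.6  182.4]]
 arm 35 [ 513.6 -318.8  171.9] al [-7.7 -3.1  3.5] zmax 176.79199659493474
wrist red 192 [[ 499.9 -271.6  174.5]
 [ 508.6 -263.2  179.2]
 [ 517.2 -257.2  182.5]]
 arm 12 [ 512.9 -282.3  175.1] al [-3.4  2.6  5.4] zmax 176.72674299170478
```

View pics/wrist2.png

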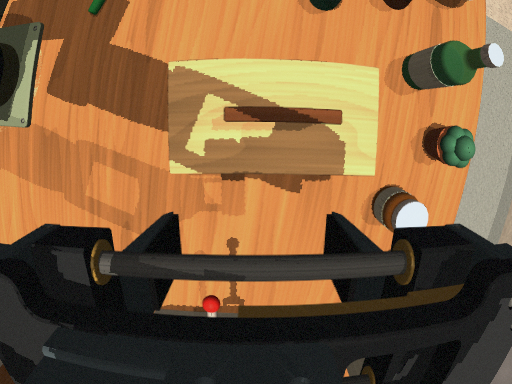

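Call:
{"op": "servo_tool", "data": {
  "steps": [
    [0, [41, 15, 0], [0, 0, 0]],
    [0, [40, 14, 0], [0, 0, 0]],
    [0, [0, 0, 0], [0, 0, 0.14]],
    [0, [0, 0, 0], [0, 0, 0.145]],
    [0, [0, 0, 0], [0, 0, 0.145]],
    [0, [0, 0, 0], [0, 0, 0.145]],
    [0, [0, 0, 0], [0, 0, 0.145]],
    [0, [0, 0, 0], [0, 0, 0.145]],
    [0, [0, 0, 0], [0, 0, 0.145]],
    [0, [0, 0, 0], [0, 0, 0.145]]
  ]
}}

```text
time_s: 10.55
ee_pos: [551.3, -43.2, 318.0]
ee_rot: [-180.0, 0.1, 32.2]
force: [-0.9, -0.4, 0.3]
gripper_width: 91.1
gripper_force: 0.0
```

Call:
{"op": "servo_tool", "data": {
  "steps": [
    [0, [0, 0, 0], [0, 0, 0.145]],
    [0, [0, 0, 0], [0, 0, 0.145]],
    [0, [0, 0, 0], [0, 0, 0.124]],
    [0, [0, 0, 20], [0, 0, 0]],
    [0, [0, 0, 20], [0, 0, 0]],
    [0, [0, 0, 20], [0, 0, 0]],
    [0, [0, 0, 0], [0, 0, 0]],
    [0, [0, 0, 0], [0, 0, 0]],
    [0, [0, 0, 0], [0, 0, 0]],
    [0, [0, 0, 0], [0, 0, 0]]
  ]
}}

```text
time_s: 11.55
ee_pos: [552.0, -42.2, 259.7]
ee_rot: [180.0, -0.1, 8.9]
force: [-0.0, 0.3, -0.5]
gripper_width: 91.1
gripper_force: 0.0
```

```bash
cat > m4.py <<'E'
from h import *
np.set_printoptions(precision=1,suppress=True)
s=state(); print(s['ee_pos'],s['ee_rot'],s['qpos'],s['time_s'])
p=grab('wrist'); C=cloud(p); save(p,'wrist3'); F=C.reshape(-1,3); F=F[~np.isnan(F[:,0])]
c=np.array([551.6,-40.2])
d=(F[:,:2]-c)@[.988,.153]; e=(F[:,:2]-c)@[-.153,.988]
for lo,hi in ((185,203),(150,203),(90,104)):
    q=F[(F[:,2]>lo)&(F[:,2]<hi)&(abs(d)<170)&(abs(e)<100)]
    if len(q)>10: print(lo,cv2.minAreaRect(q[:,:2].astype(np.float32)),len(q),np.median(q[:,2]),np.median(q[:,:2],axis=0))
E
python3 m4.py
```

```text
[552.  -42.2 259.7] [180.   -0.1   8.9] [-5.6 15.5 90.2 -0.  74.2 75.5] 11.55
185 ((562.6995239257812, -38.86688995361328), (86.84779357910156, 14.042803764343262), 9.093026161193848) 2077 197.2788464547162 [566.9 -38.4]
150 ((562.743896484375, -38.85978698730469), (86.93770599365234, 14.042803764343262), 9.093026161193848) 2110 197.25987172246553 [567.7 -38.3]
90 ((551.4993896484375, -40.411781311035156), (272.47943115234375, 147.0490264892578), 8.934107780456543) 25231 99.43229764659671 [586.6 -32.9]
```

View pics/wrist3.png

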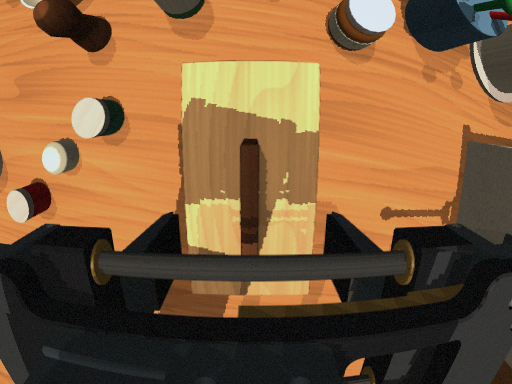

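Call:
{"op": "servo_tool", "data": {
  "steps": [
    [0, [0, -2, 20], [0, 0, 0]],
    [0, [0, 0, 20], [0, 0, 0]],
    [0, [0, 0, 20], [0, 0, 0]],
    [0, [0, 0, 10], [0, 0, 0]],
    [150, [0, 0, 0], [0, 0, 0]],
    [240, [0, 0, 0], [0, 0, 0]],
    [240, [0, 0, 0], [0, 0, 0]],
    [240, [0, 0, 0], [0, 0, 0]],
    [240, [0, 0, 0], [0, 0, 0]],
    [240, [0, 0, 0], [0, 0, 0]]
  ],
  "squeeze": 35
}}

```text
time_s: 12.6
ee_pos: [551.3, -39.9, 188.9]
ee_rot: [180.0, -0.0, 8.9]
force: [-0.5, 0.1, -0.4]
gripper_width: 46.1
gripper_force: 0.0
```

Call:
{"op": "servo_tool", "data": {
  "steps": [
    [240, [0, 0, 0], [0, 0, 0]],
    [240, [0, 0, 0], [0, 0, 0]],
    [240, [0, 0, 0], [0, 0, 0]],
    [240, [0, 0, 0], [0, 0, 0]],
    [240, [0, 0, 0], [0, 0, 0]],
    [240, [0, 0, 0], [0, 0, 0]],
    [240, [0, 0, 0], [0, 0, 0]],
    [240, [0, 0, 0], [0, 0, 0]],
    [240, [0, 0, 0], [0, 0, 0]],
    [240, [0, 0, 0], [0, 0, 0]]
  ]
}}

```text
time_s: 13.6
ee_pos: [551.2, -40.0, 188.5]
ee_rot: [180.0, -0.0, 8.9]
force: [0.2, -1.1, -0.8]
gripper_width: 14.0
gripper_force: 35.0
```

Call:
{"op": "servo_tool", "data": {
  "steps": [
    [240, [0, 0, -8], [0, 0, 0]],
    [240, [0, 0, -14], [0, 0, 0]],
    [240, [0, 0, -21], [0, 0, 0]],
    [240, [-20, 0, 0], [0, 0, 0]],
    [240, [-30, 20, 0], [0, 0, 0]],
    [240, [-27, 25, 0], [0, 0, 0]],
    [240, [0, 25, 0], [0, 0, 0]],
    [240, [0, 25, 0], [0, 0, 0]],
    [240, [0, 15, 0], [0, 0, 0]],
    [240, [0, 0, 0], [0, 0, 0]]
  ]
}}

```text
time_s: 14.6
ee_pos: [492.4, -161.9, 231.5]
ee_rot: [180.0, 0.0, 8.8]
force: [0.3, -0.3, -4.2]
gripper_width: 13.7
gripper_force: 35.0
```

```bash
cat > m5.py <<'E'
from h import *
s=state(); print(s['ee_pos'],s['ee_rot'],s['force'])
p=grab('scene'); save(p,'s5')
q=grab('side')
a=cv2.resize(p['color'][100:260,80:280],None,fx=2,fy=2.4); b=cv2.resize(q['color'][60:220,200:400],None,fx=2,fy=2.4)
cv2.imwrite('pics/c5.png',cv2.cvtColor(np.hstack([a,b]),cv2.COLOR_RGB2BGR))
E
python3 m5.py
```

```text
[ 492.35833922 -161.866418    231.46914126] [1.79995832e+02 4.38567560e-03 8.80093960e+00] [ 0.29430905 -0.32321298 -4.1709275 ]
```

View pics/c5.png

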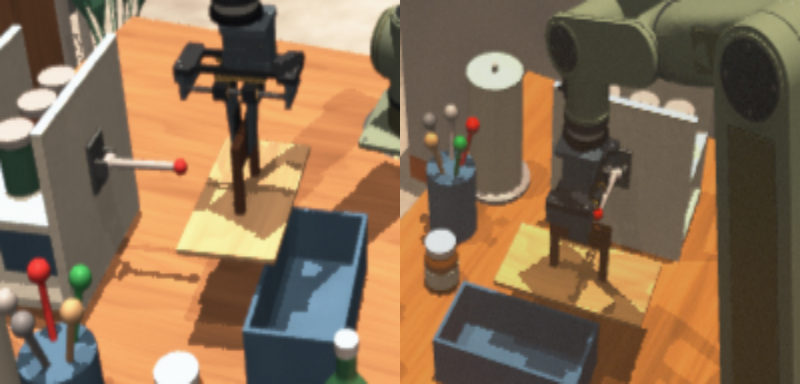

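Call:
{"op": "servo_tool", "data": {
  "steps": [
    [240, [0, 16, 0], [0, 0, 0]],
    [240, [0, 18, 0], [0, 0, 0]],
    [240, [0, 18, 0], [0, 0, 0]],
    [240, [0, 18, 0], [0, 0, 0]],
    [240, [0, 18, 0], [0, 0, 0]],
    [240, [0, 18, 0], [0, 0, 0]],
    [240, [0, 18, 0], [0, 0, 0]],
    [240, [0, 16, 0], [0, 0, 0]],
    [240, [0, 0, 0], [0, 0, 0]],
    [240, [0, 0, 0], [0, 0, 0]]
  ]
}}

```text
time_s: 15.7
ee_pos: [513.7, -298.9, 231.3]
ee_rot: [-179.9, 0.0, 8.9]
force: [-1.2, 1.3, -3.5]
gripper_width: 13.8
gripper_force: 35.0
```

Call:
{"op": "servo_tool", "data": {
  "steps": [
    [240, [0, 0, 6], [0, 0, 0]],
    [240, [0, 0, 6], [0, 0, 0]],
    [240, [0, 0, 4], [0, 0, 0]],
    [240, [0, 0, 3], [0, 0, 0]],
    [240, [0, 0, 2], [0, 0, 0]],
    [240, [0, 0, 1], [0, 0, 0]],
    [240, [0, 0, 1], [0, 0, 0]],
    [240, [0, 0, 0], [0, 0, 0]],
    [240, [0, 0, 0], [0, 0, 0]],
    [240, [0, 0, 0], [0, 0, 0]]
  ]
}}

```text
time_s: 16.7
ee_pos: [513.9, -298.9, 208.7]
ee_rot: [180.0, -0.0, 8.9]
force: [0.2, 0.7, -3.6]
gripper_width: 14.0
gripper_force: 35.0
```

Call:
{"op": "servo_tool", "data": {
  "steps": [
    [240, [0, 0, 0.5], [0, 0, 0]],
    [240, [0, 0, 0.5], [0, 0, 0]],
    [240, [0, 0, 0.5], [0, 0, 0]],
    [240, [0, 0, 0.5], [0, 0, 0]],
    [240, [0, 0, 0.5], [0, 0, 0]],
    [240, [0, 0, 0.5], [0, 0, 0]],
    [240, [0, 0, 0], [0, 0, 0]],
    [240, [0, 0, 0], [0, 0, 0]],
    [240, [0, 0, 0], [0, 0, 0]],
    [240, [0, 0, 0], [0, 0, 0]]
  ]
}}

```text
time_s: 17.7
ee_pos: [513.9, -298.9, 206.7]
ee_rot: [180.0, -0.1, 8.9]
force: [-2.2, 0.5, 5.0]
gripper_width: 13.7
gripper_force: 35.0
```

Call:
{"op": "servo_tool", "data": {
  "steps": [
    [215, [0, 0, 0], [0, 0, 0]],
    [205, [0, 0, 0], [0, 0, 0]],
    [195, [0, 0, 0], [0, 0, 0]],
    [180, [0, 0, 0], [0, 0, 0]],
    [165, [0, 0, 0], [0, 0, 0]],
    [150, [0, 0, 0], [0, 0, 0]],
    [140, [0, 0, 0], [0, 0, 0]],
    [140, [0, 0, 0], [0, 0, 0]],
    [140, [0, 0, -15], [0, 0, 0]],
    [140, [0, 0, -20], [0, 0, 0]]
  ]
}}

```text
time_s: 18.7
ee_pos: [513.3, -298.5, 239.8]
ee_rot: [-179.9, 0.1, 8.9]
force: [1.0, -0.2, -0.9]
gripper_width: 40.9
gripper_force: 0.0
```

Call:
{"op": "servo_tool", "data": {
  "steps": [
    [140, [0, 0, -30], [0, 0, 0]],
    [140, [0, 0, -40], [0, 0, 0]],
    [0, [0, -40, -20], [0, 0, 0]],
    [0, [0, -45, 0], [0, 0, 0]],
    [0, [0, -45, 0], [0, 0, 0]],
    [0, [0, -45, 0], [0, 0, 0]],
    [0, [0, -45, 0], [0, 0, 0]],
    [0, [0, -45, 0], [0, 0, 0]],
    [0, [0, -45, 0], [0, 0, 0]],
    [0, [0, -45, 0], [0, 0, 0]]
  ]
}}

```text
time_s: 19.7
ee_pos: [458.1, 53.5, 330.8]
ee_rot: [180.0, -0.1, 8.9]
force: [1.4, 1.0, 1.2]
gripper_width: 91.2
gripper_force: 0.0
```

```bash
cat > m6.py <<'E'
from scan import *
s=state(); print(s['ee_pos'],s['ee_rot'],s['qpos'],s['time_s'])
for n in ['scene','side','wrist']:
    p,C=scan(n,'6',['tin1_mid','tin2_mid','tin3_mid','tin4_mid','cellar','lid'])
    if n=='scene':a=p['color']
    F=C.reshape(-1,3); F=F[~np.isnan(F[:,0])]
    for nm,c in dict(tin1=(460,314),tin2=(602,179)).items():
        q=F[(np.hypot(F[:,0]-c[0],F[:,1]-c[1])<50)&(F[:,2]>58)&(F[:,2]<72)]
        if len(q)>10: print(nm,[np.round(x,1) for x in cv2.minEnclosingCircle(q[:,:2].astype(np.float32))],len(q))
b=p['color']
cv2.imwrite('pics/c6.png',cv2.cvtColor(cv2.resize(np.hstack([a,b]),(800,300)),cv2.COLOR_RGB2BGR))
E
python3 m6.py
```

```text
[458.  53. 331.] [180.  -0.   9.] [ 5.  5. 93.  0. 82. 86.] 19.7
scene [1536.  335.  880.] [ 56.  -0. 107.] 261.4908952528907 189.4732036029419
tin1_mid 0.89 [352. 228.] 419 [[445.0, 289.0, 6.0], [482.0, 313.0, 50.0], [492.0, 337.0, 67.0]]
tin2_mid 0.71 [302. 246.] 397 [[586.0, 156.0, 3.0], [623.0, 177.0, 61.0], [633.0, 203.0, 68.0]]
tin3_mid None
tin4_mid 0.72 [162. 188.] 2320 [[396.0, -355.0, 112.0], [554.0, -286.0, 118.0], [650.0, -217.0, 213.0]]
cellar 0.67 [330. 246.] 321 [[531.0, 231.0, 0.0], [558.0, 256.0, 34.0], [568.0, 278.0, 50.0]]
lid 0.67 [161. 183.] 2369 [[394.0, -358.0, 111.0], [553.0, -287.0, 118.0], [651.0, -216.0, 214.0]]
tin1 [array([466., 314.]), np.float64(28.5)] 181
tin2 [array([607., 179.]), np.float64(28.0)] 215
side [ -65. 1055. 1329.] [  46.    0. -150.] 252.22246529910362 188.33371806169876
tin1_mid 0.9 [226. 288.] 302 [[434.0, 294.0, 10.0], [453.0, 324.0, 61.0], [477.0, 339.0, 68.0]]
tin2_mid 0.64 [212. 241.] 310 [[576.0, 160.0, 3.0], [594.0, 190.0, 57.0], [622.0, 205.0, 68.0]]
tin3_mid 0.18 [212. 239.] 331 [[576.0, 159.0, -1.0], [595.0, 190.0, 52.0], [627.
[... 279 characters left out ...]
[array([602., 181.]), np.float64(28.5)] 152
wrist None None 252.08139187143271 196.78200958114076
tin1_mid 0.91 [ 93. 146.] 1206 [[440.0, 286.0, 9.0], [464.0, 300.0, 65.0], [486.0, 333.0, 67.0]]
tin2_mid 0.87 [183.  65.] 1300 [[579.0, 153.0, 9.0], [600.0, 173.0, 65.0], [626.0, 201.0, 67.0]]
tin3_mid None
tin4_mid 0.66 [488. 189.] 216 [[501.0, -290.0, 169.0], [510.0, -263.0, 176.0], [518.0, -256.0, 182.0]]
cellar 0.73 [138.  98.] 926 [[517.0, 228.0, 2.0], [539.0, 243.0, 45.0], [560.0, 270.0, 51.0]]
lid 0.58 [475. 165.] 8890 [[442.0, -355.0, 114.0], [540.0, -283.0, 118.0], [638.0, -214.0, 193.0]]
tin1 [array([461., 311.]), np.float64(27.0)] 782
tin2 [array([603., 178.]), np.float64(26.8)] 1027
```

View pics/c6.png

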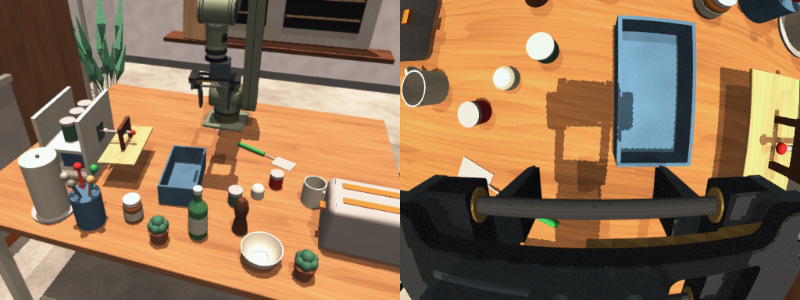

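Call:
{"op": "servo_tool", "data": {
  "steps": [
    [0, [41, -25, 0], [0, 0, 0]],
    [0, [41, -25, 0], [0, 0, 0]],
    [0, [41, -26, 0], [0, 0, 0]],
    [0, [40, -25, 0], [0, 0, 0]],
    [0, [0, 0, 40], [0, 0, 0]],
    [0, [0, 0, 45], [0, 0, 0]],
    [0, [0, 0, 45], [0, 0, 0]],
    [0, [0, 0, 0], [0, 0, 0]],
    [0, [0, 0, 0], [0, 0, 0]],
    [0, [0, 0, 0], [0, 0, 0]]
  ]
}}

```text
time_s: 21.75
ee_pos: [605.9, 177.4, 203.8]
ee_rot: [-180.0, -0.3, 8.9]
force: [-0.1, -0.3, 0.2]
gripper_width: 91.0
gripper_force: 0.0
```

```bash
cat > m7.py <<'E'
from h import *
import sys
np.set_printoptions(precision=1,suppress=True)
cx,cy=map(float,sys.argv[1:3])
s=state(); print(s['ee_pos'],s['ee_rot'],s['time_s'])
for n in sys.argv[3:]:
    p=grab(n); C=cloud(p); F=C.reshape(-1,3); F=F[~np.isnan(F[:,0])]
    q=F[(np.hypot(F[:,0]-cx,F[:,1]-cy)<55)&(F[:,2]>58)&(F[:,2]<72)]
    print(n,cv2.minEnclosingCircle(q[:,:2].astype(np.float32)) if len(q) else '',len(q))
E
python3 m7.py 603 178.5 wrist scene
```

```text
[605.9 177.4 203.8] [-180.    -0.3    8.9] 21.75
wrist ((603.9500122070312, 177.89529418945312), 26.473512649536133) 2129
scene ((606.5347900390625, 179.3293914794922), 27.713512420654297) 217
```

Call:
{"op": "servo_tool", "data": {
  "steps": [
    [0, [-2, -0.5, 30], [0, 0, 0]],
    [0, [0, 0, 40], [0, 0, 0]],
    [0, [0, 0, 40], [0, 0, 0]],
    [0, [0, 0, 30], [0, 0, 0]],
    [0, [0, 0, 17], [0, 0, 0]],
    [0, [0, 0, 0], [0, 0, 0]],
    [130, [0, 0, 0], [0, 0, 0]],
    [130, [0, 0, 0], [0, 0, 0]],
    [130, [0, 0, 0], [0, 0, 0]],
    [130, [0, 0, 0], [0, 0, 0]]
  ],
  "squeeze": 15
}}

```text
time_s: 22.85
ee_pos: [602.7, 177.3, 44.8]
ee_rot: [-180.0, -0.1, 8.9]
force: [0.2, -0.8, -0.1]
gripper_width: 61.8
gripper_force: 0.0
```

Call:
{"op": "servo_tool", "data": {
  "steps": [
    [130, [0, 0, 0], [0, 0, 0]],
    [130, [0, 0, 0], [0, 0, 0]],
    [130, [0, 0, 0], [0, 0, 0]],
    [130, [0, 0, 0], [0, 0, 0]],
    [130, [0, 0, 0], [0, 0, 0]],
    [130, [0, 0, -10], [0, 0, 0]],
    [130, [0, 0, -40], [0, 0, 0]],
    [130, [0, 0, -45], [0, 0, 0]],
    [130, [0, 0, -35], [0, 0, 0]],
    [130, [0, 0, 0], [0, 0, 0]]
  ]
}}

```text
time_s: 23.85
ee_pos: [605.1, 177.8, 179.5]
ee_rot: [-179.9, -0.7, 8.9]
force: [0.5, -0.1, -1.2]
gripper_width: 52.0
gripper_force: 15.0
```

Call:
{"op": "servo_tool", "data": {
  "steps": [
    [130, [-8, 30, 0], [0, 0, 0]],
    [130, [-8, 45, 0], [0, 0, 0]],
    [130, [-8, 45, 0], [0, 0, 0]],
    [130, [-8, 45, 0], [0, 0, 0]],
    [130, [-8, 42, 0], [0, 0, 0]],
    [130, [0, 0, 0], [0, 0, 0]],
    [130, [0, 0, 0], [0, 0, 0]],
    [130, [0, 0, 35], [0, 0, 0]],
    [130, [0, 0, 35], [0, 0, 0]],
    [130, [0, 0, 30], [0, 0, 0]]
  ]
}}

```text
time_s: 24.85
ee_pos: [593.8, -31.9, 71.6]
ee_rot: [-180.0, 0.1, 9.0]
force: [-0.4, -0.6, -1.9]
gripper_width: 51.9
gripper_force: 15.0
```

Call:
{"op": "servo_tool", "data": {
  "steps": [
    [130, [0, 0, 10], [0, 0, 0]],
    [130, [0, 0, 5], [0, 0, 0]],
    [130, [0, 0, 4], [0, 0, 0]],
    [130, [0, 0, 2], [0, 0, 0]],
    [130, [0, 0, 1], [0, 0, 0]],
    [130, [0, 0, 0], [0, 0, 0]],
    [130, [0, 0, 0], [0, 0, 0]],
    [130, [0, 0, 0], [0, 0, 0]],
    [130, [0, 0, 0], [0, 0, 0]],
    [130, [0, 0, 0], [0, 0, 0]]
  ]
}}

```text
time_s: 25.85
ee_pos: [594.8, -33.6, 51.7]
ee_rot: [180.0, -0.0, 8.9]
force: [0.3, 0.5, -2.0]
gripper_width: 51.9
gripper_force: 15.0
```

Call:
{"op": "servo_tool", "data": {
  "steps": [
    [130, [0, 0, 0.5], [0, 0, 0]],
    [130, [0, 0, 0.5], [0, 0, 0]],
    [130, [0, 0, 0], [0, 0, 0]],
    [130, [0, 0, 0], [0, 0, 0]],
    [130, [0, 0, 0], [0, 0, 0]],
    [130, [0, 0, 0], [0, 0, 0]],
    [130, [0, 0, 0], [0, 0, 0]],
    [130, [0, 0, 0], [0, 0, 0]],
    [130, [0, 0, 0], [0, 0, 0]],
    [130, [0, 0, 0], [0, 0, 0]]
  ]
}}

```text
time_s: 26.85
ee_pos: [594.8, -33.6, 51.2]
ee_rot: [180.0, -0.0, 8.9]
force: [-1.8, -0.3, 5.6]
gripper_width: 51.8
gripper_force: 15.0
```

Call:
{"op": "servo_tool", "data": {
  "steps": [
    [100, [0, 0, 0], [0, 0, 0]],
    [90, [0, 0, 0], [0, 0, 0]],
    [80, [0, 0, 0], [0, 0, 0]],
    [80, [0, 0, 0], [0, 0, 0]],
    [80, [0, 0, -10], [0, 0, 0]],
    [80, [0, 0, -30], [0, 0, 0]],
    [80, [0, 0, -40], [0, 0, 0]],
    [80, [0, 0, -40], [0, 0, 0]],
    [0, [0, 0, -30], [0, 0, 0]],
    [0, [-9, -42, 0], [0, 0, 0]]
  ]
}}

```text
time_s: 27.85
ee_pos: [583.7, 3.7, 206.5]
ee_rot: [179.8, -0.7, 8.7]
force: [0.8, 1.3, 0.5]
gripper_width: 75.6
gripper_force: 0.0
```

Call:
{"op": "servo_tool", "data": {
  "steps": [
    [0, [-10, -45, 0], [0, 0, 0]],
    [0, [-10, -45, 0], [0, 0, 0]],
    [0, [-10, -45, 0], [0, 0, 0]],
    [0, [-10, -45, 0], [0, 0, 0]],
    [0, [-10, -45, 0], [0, 0, 0]],
    [0, [-10, -45, 0], [0, 0, 0]],
    [0, [-10, -45, 0], [0, 0, 0]],
    [0, [0, -5, 0], [0, 0, 0]],
    [0, [0, 0, 0], [0, 0, 0]],
    [0, [0, 0, 0], [0, 0, 0]]
  ]
}}

```text
time_s: 28.85
ee_pos: [460.8, 310.9, 200.9]
ee_rot: [180.0, -0.0, 8.9]
force: [-0.0, -0.4, 0.0]
gripper_width: 91.7
gripper_force: 0.0
```

```bash
python3 m7.py 461 312 wrist scene; python3 m7.py 595 -33.6 scene side
```

```text
[460.8 310.9 200.9] [180.   -0.    8.9] 28.85
wrist ((461.91461181640625, 311.631103515625), 26.41611671447754) 2184
scene ((465.67822265625, 312.53179931640625), 27.896207809448242) 180
[461.1 310.4 200.7] [180.   -0.    8.8] 28.95
scene ((598.5685424804688, -31.683685302734375), 30.094520568847656) 119
side ((591.8895874023438, -32.77897644042969), 27.945375442504883) 97
```

Tin 2 stands in the caddy; tin 1 is under the gripper.

Call:
{"op": "servo_tool", "data": {
  "steps": [
    [0, [1, -0.8, 30], [0, 0, 0]],
    [0, [0, 0, 40], [0, 0, 0]],
    [0, [0, 0, 40], [0, 0, 0]],
    [0, [0, 0, 30], [0, 0, 0]],
    [0, [0, 0, 16], [0, 0, 0]],
    [0, [0, 0, 0], [0, 0, 0]],
    [130, [0, 0, 0], [0, 0, 0]],
    [130, [0, 0, 0], [0, 0, 0]],
    [130, [0, 0, 0], [0, 0, 0]],
    [130, [0, 0, 0], [0, 0, 0]]
  ],
  "squeeze": 15
}}

```text
time_s: 30.05
ee_pos: [461.9, 313.0, 45.6]
ee_rot: [-180.0, -0.1, 8.9]
force: [0.1, 0.3, -0.7]
gripper_width: 62.2
gripper_force: 0.0
```

Call:
{"op": "servo_tool", "data": {
  "steps": [
    [130, [0, 0, 0], [0, 0, 0]],
    [130, [0, 0, 0], [0, 0, 0]],
    [130, [0, 0, 0], [0, 0, 0]],
    [130, [0, 0, 0], [0, 0, 0]],
    [130, [0, 0, 0], [0, 0, 0]],
    [130, [0, 0, -10], [0, 0, 0]],
    [130, [0, 0, -40], [0, 0, 0]],
    [130, [0, 0, -45], [0, 0, 0]],
    [130, [0, 0, -35], [0, 0, 0]],
    [130, [0, 0, 0], [0, 0, 0]]
  ]
}}

```text
time_s: 31.05
ee_pos: [463.9, 314.5, 180.1]
ee_rot: [-179.7, -0.6, 8.9]
force: [0.7, -0.1, -1.6]
gripper_width: 51.8
gripper_force: 15.0
```

Call:
{"op": "servo_tool", "data": {
  "steps": [
    [130, [-1, 36, 0], [0, 0, 0]],
    [130, [-1, 41, 0], [0, 0, 0]],
    [130, [-1, 41, 0], [0, 0, 0]],
    [130, [-1, 41, 0], [0, 0, 0]],
    [130, [-1, 41, 0], [0, 0, 0]],
    [130, [-1, 41, 0], [0, 0, 0]],
    [130, [-1, 41, 0], [0, 0, 0]],
    [130, [-1, 41, 0], [0, 0, 0]],
    [130, [-3, 39, 0], [0, 0, 0]],
    [130, [0, 0, 0], [0, 0, 0]]
  ]
}}

```text
time_s: 32.05
ee_pos: [506.2, -50.4, 173.3]
ee_rot: [179.9, 0.1, 8.6]
force: [-0.4, 0.6, -1.5]
gripper_width: 52.0
gripper_force: 15.0
```

Call:
{"op": "servo_tool", "data": {
  "steps": [
    [130, [0, 0, 30], [0, 0, 0]],
    [130, [0, 0, 35], [0, 0, 0]],
    [130, [0, 0, 30], [0, 0, 0]],
    [130, [0, 0, 15], [0, 0, 0]],
    [130, [0, 0, 8], [0, 0, 0]],
    [130, [0, 0, 4], [0, 0, 0]],
    [130, [0, 0, 0.5], [0, 0, 0]],
    [130, [0, 0, 0.5], [0, 0, 0]],
    [130, [0, 0, 0], [0, 0, 0]],
    [130, [0, 0, 0], [0, 0, 0]]
  ]
}}

```text
time_s: 33.05
ee_pos: [507.0, -46.6, 52.0]
ee_rot: [180.0, -0.1, 8.9]
force: [1.0, 0.6, -1.9]
gripper_width: 51.6
gripper_force: 15.0
```

Call:
{"op": "servo_tool", "data": {
  "steps": [
    [130, [0, 0, 0.5], [0, 0, 0]],
    [130, [0, 0, 0.5], [0, 0, 0]],
    [130, [0, 0, 0], [0, 0, 0]],
    [130, [0, 0, 0], [0, 0, 0]],
    [100, [0, 0, 0], [0, 0, 0]],
    [90, [0, 0, 0], [0, 0, 0]],
    [80, [0, 0, 0], [0, 0, 0]],
    [80, [0, 0, 0], [0, 0, 0]],
    [80, [0, 0, 0], [0, 0, 0]],
    [80, [0, 0, -10], [0, 0, 0]]
  ]
}}

```text
time_s: 34.05
ee_pos: [505.6, -46.5, 59.8]
ee_rot: [-180.0, 0.2, 8.9]
force: [0.3, 1.1, -0.2]
gripper_width: 62.7
gripper_force: 0.0
```

Call:
{"op": "servo_tool", "data": {
  "steps": [
    [80, [0, 0, -35], [0, 0, 0]],
    [80, [0, 0, -45], [0, 0, 0]],
    [0, [0, 0, -45], [0, 0, 0]],
    [0, [0, 0, -45], [0, 0, 0]],
    [0, [0, 0, -45], [0, 0, 0]],
    [0, [0, 0, -45], [0, 0, 0]],
    [0, [0, 0, 0], [0, 0, 0]],
    [0, [0, 0, 0], [0, 0, 0]],
    [0, [0, 0, 0], [0, 0, 0]],
    [0, [0, 0, 0], [0, 0, 0]]
  ]
}}

```text
time_s: 35.05
ee_pos: [505.8, -46.5, 319.0]
ee_rot: [-179.9, 0.2, 8.9]
force: [-0.2, 0.1, -0.4]
gripper_width: 91.1
gripper_force: 0.0
```

```bash
cat > m8.py <<'E'
from scan import *
s=state(); print(s['ee_pos'],s['ee_rot'],s['time_s'])
for n in ['scene','side','wrist']:
    p,C=scan(n,'8',['tin1_mid','tin2_mid','tin3_mid','tin4_mid','cellar','mug'])
    if n=='scene':a=p['color']
    F=C.reshape(-1,3); F=F[~np.isnan(F[:,0])]
    hb=F[(F[:,2]>200)&(F[:,2]<222)&(abs(F[:,0]-514)<90)&(abs(F[:,1]+299)<60)]
    if len(hb)>10: print('bar',cv2.minAreaRect(hb[:,:2].astype(np.float32)),np.median(hb[:,2]),len(hb))
    pl=F[(abs(F[:,2]-117)<7)&(abs(F[:,0]-514)<180)&(abs(F[:,1]+299)<110)]
    if len(pl)>50: print('plate',cv2.minAreaRect(pl[:,:2].astype(np.float32)),np.median(pl[:,2]),len(pl))
b=p['color']
cv2.imwrite('pics/c8.png',cv2.cvtColor(cv2.resize(np.hstack([a,b]),(800,300)),cv2.COLOR_RGB2BGR))
E
python3 m8.py
```

```text
[506. -47. 319.] [-180.    0.    9.] 35.05
scene [1536.  335.  880.] [ 56.  -0. 107.] 261.4908952528907 189.4732036029419
tin1_mid 0.77 [237. 212.] 272 [[490.0, -65.0, 27.0], [525.0, -40.0, 69.0], [536.0, -21.0, 75.0]]
tin2_mid 0.69 [234. 224.] 318 [[579.0, -54.0, 37.0], [611.0, -28.0, 70.0], [626.0, -7.0, 75.0]]
tin3_mid 0.44 [172. 269.] 904 [[763.0, -167.0, 4.0], [804.0, -134.0, 65.0], [818.0, -112.0, 93.0]]
tin4_mid None
cellar 0.52 [328. 244.] 319 [[527.0, 231.0, 1.0], [558.0, 255.0, 36.0], [568.0, 277.0, 51.0]]
mug 0.94 [398. 241.] 1048 [[473.0, 415.0, 7.0], [538.0, 450.0, 60.0], [552.0, 486.0, 91.0]]
bar ((518.3079223632812, -297.7730712890625), (115.25991821289062, 16.18277359008789), 9.184033393859863) 213.2756428384784 160
plate ((521.3680419921875, -321.1300964355469), (278.9314270019531, 200.23681640625), 9.027734756469727) 117.29391557844775 2042
side [ -65. 1055. 1329.] [  46.    0. -150.] 252.22246529910362 188.33371806169876
tin1_mid 0.65 [269. 207.] 233 [[478.0, -106.0, 7.0], [500.0, -40.0, 68.0], [529.0, -16.0, 78.0]]
tin2_mid 0.78 [247. 198.] 212 [[568.0, -57.0, 14.
[... 548 characters left out ...]
139187143271 196.78200958114076
tin1_mid 0.57 [253. 172.] 1176 [[485.0, -69.0, 42.0], [509.0, -47.0, 72.0], [532.0, -25.0, 74.0]]
tin2_mid 0.93 [254. 110.] 1226 [[573.0, -56.0, 71.0], [596.0, -33.0, 73.0], [619.0, -11.0, 74.0]]
tin3_mid None
tin4_mid None
cellar 0.84 [ 82. 122.] 811 [[518.0, 227.0, 7.0], [540.0, 239.0, 43.0], [562.0, 264.0, 51.0]]
mug 0.73 [  7. 134.] 795 [[475.0, 410.0, 2.0], [514.0, 416.0, 32.0], [546.0, 442.0, 62.0]]
bar ((538.8073120117188, -295.6948547363281), (61.581268310546875, 16.846080780029297), 9.486710548400879) 213.82653190772362 819
plate ((552.5938720703125, -310.4974365234375), (204.991455078125, 187.07476806640625), 9.02714729309082) 117.59296543467207 9410
```

View pics/c8.png

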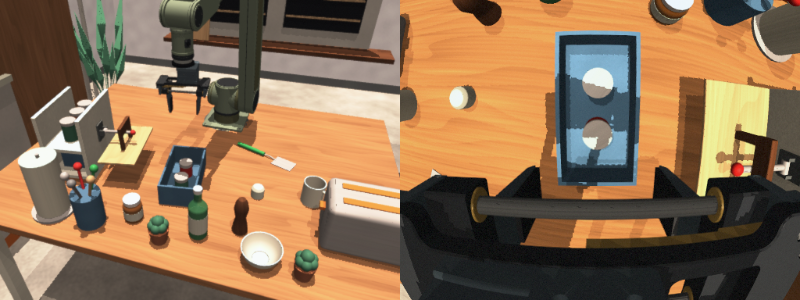

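Call:
{"op": "servo_tool", "data": {
  "steps": [
    [140, [-4, 31, 0], [0, 0, 0]],
    [140, [-4, 32, 0], [0, 0, 0]],
    [140, [-4, 32, 0], [0, 0, 0]],
    [140, [-4, 32, 0], [0, 0, 0]],
    [140, [-4, 32, 0], [0, 0, 0]],
    [140, [-4, 32, 0], [0, 0, 0]],
    [140, [-4, 32, 0], [0, 0, 0]],
    [140, [-3, 27, 0], [0, 0, 0]],
    [140, [0, 0, 0], [0, 0, 0]],
    [140, [0, 0, 0], [0, 0, 0]]
  ]
}}

```text
time_s: 37.1
ee_pos: [514.7, -298.6, 320.1]
ee_rot: [-179.9, 0.0, 8.9]
force: [0.7, 0.1, -0.8]
gripper_width: 41.0
gripper_force: 0.0
```

Call:
{"op": "servo_tool", "data": {
  "steps": [
    [140, [-0.5, 0, 30], [0, 0, 0]],
    [140, [0, 0, 30], [0, 0, 0]],
    [140, [0, 0, 25], [0, 0, 0]],
    [140, [0, 0, 15], [0, 0, 0]],
    [140, [0, 0, 10], [0, 0, 0]],
    [140, [0, 0, 3], [0, 0, 0]],
    [140, [0, 0, 0], [0, 0, 0]],
    [200, [0, 0, 0], [0, 0, 0]],
    [240, [0, 0, 0], [0, 0, 0]],
    [240, [0, 0, 0], [0, 0, 0]]
  ],
  "squeeze": 35
}}

```text
time_s: 38.1
ee_pos: [514.6, -298.6, 208.3]
ee_rot: [180.0, -0.1, 8.9]
force: [0.1, 0.7, -0.2]
gripper_width: 19.9
gripper_force: 0.0
```

Call:
{"op": "servo_tool", "data": {
  "steps": [
    [240, [0, 0, 0], [0, 0, 0]],
    [240, [0, 0, 0], [0, 0, 0]],
    [240, [0, 0, 0], [0, 0, 0]],
    [240, [0, 0, 0], [0, 0, 0]],
    [240, [0, 0, 0], [0, 0, 0]],
    [240, [0, 0, 0], [0, 0, 0]],
    [240, [0, 0, 0], [0, 0, 0]],
    [240, [0, 0, 0], [0, 0, 0]],
    [240, [0, 0, 0], [0, 0, 0]],
    [240, [0, 0, 0], [0, 0, 0]]
  ]
}}

```text
time_s: 39.1
ee_pos: [514.5, -298.7, 207.9]
ee_rot: [180.0, -0.0, 8.9]
force: [0.4, -1.6, 5.0]
gripper_width: 13.6
gripper_force: 35.0
```

Call:
{"op": "servo_tool", "data": {
  "steps": [
    [240, [0, 0, -4], [0, 0, 0]],
    [240, [0, 0, -8], [0, 0, 0]],
    [240, [0, 0, -11], [0, 0, 0]],
    [240, [0, -10, 0], [0, 0, 0]],
    [240, [0, -18, 0], [0, 0, 0]],
    [240, [0, -20, 0], [0, 0, 0]],
    [240, [0, -20, 0], [0, 0, 0]],
    [240, [0, -20, 0], [0, 0, 0]],
    [240, [0, -20, 0], [0, 0, 0]],
    [240, [0, -20, 0], [0, 0, 0]]
  ]
}}

```text
time_s: 40.1
ee_pos: [493.6, -169.5, 230.5]
ee_rot: [-180.0, 0.0, 9.0]
force: [0.1, 0.5, -4.4]
gripper_width: 13.8
gripper_force: 35.0
```

Call:
{"op": "servo_tool", "data": {
  "steps": [
    [240, [0, -20, 0], [0, 0, 0]],
    [240, [0, -25, 0], [0, 0, 0]],
    [240, [17, -25, 0], [0, 0, 0]],
    [240, [20, -25, 0], [0, 0, 0]],
    [240, [20, -20, 0], [0, 0, 0]],
    [240, [20, -8, 0], [0, 0, 0]],
    [240, [0, 0, 0], [0, 0, 0]],
    [240, [0, 0, 0], [0, 0, 0]],
    [240, [0, 0, 0], [0, 0, 0]],
    [240, [0, 0, 0], [0, 0, 0]]
  ]
}}

```text
time_s: 41.1
ee_pos: [550.6, -38.7, 230.6]
ee_rot: [180.0, 0.0, 8.9]
force: [-0.3, -0.2, -3.6]
gripper_width: 13.6
gripper_force: 35.0
```

```bash
cat > m9.py <<'E'
from h import *
np.set_printoptions(precision=1,suppress=True)
s=state(); print(s['ee_pos'],s['ee_rot'],s['force'])
z=s['ee_pos'][2]-100.5+10
for n in ['wrist','scene','side']:
    p=grab(n); C=cloud(p); F=C.reshape(-1,3); F=F[~np.isnan(F[:,0])]
    d=np.abs(F[:,:2]-s['ee_pos'][:2])
    q=F[(abs(F[:,2]-z-1)<6)&(d[:,0]<170)&(d[:,1]<105)]
    if len(q)>20: print(n,cv2.minAreaRect(q[:,:2].astype(np.float32)),np.median(q[:,2])-z,len(q))
    if n=='wrist':
        for t in ('tin1_mid','tin2_mid'): print(t,[r['confidence'] for r in look_for(p,t)][:1])
E
python3 m9.py
```

```text
[550.6 -38.7 230.6] [180.    0.    8.9] [-0.3 -0.2 -3.6]
wrist ((567.88623046875, -35.99296569824219), (234.52481079101562, 146.7216033935547), 8.775922775268555) -0.712589506105104 28743
tin1_mid []
tin2_mid []
scene ((553.7129516601562, -37.725807189941406), (275.9681091308594, 146.5174560546875), 8.948271751403809) -0.3769976923010461 2421
side ((547.0222778320312, -36.22193908691406), (270.4471740722656, 153.76834106445312), 8.938565254211426) -1.1551437218479066 1791
```

Call:
{"op": "servo_tool", "data": {
  "steps": [
    [240, [1, 1.8, 8], [0, 0, 0]],
    [240, [0, 0, 10], [0, 0, 0]],
    [240, [0, 0, 8], [0, 0, 0]],
    [240, [0, 0, 4], [0, 0, 0]],
    [240, [0, 0, 4], [0, 0, 0]],
    [240, [0, 0, 3], [0, 0, 0]],
    [240, [0, 0, 2], [0, 0, 0]],
    [240, [0, 0, 0], [0, 0, 0]],
    [240, [0, 0, 0], [0, 0, 0]],
    [240, [0, 0, 0], [0, 0, 0]]
  ]
}}

```text
time_s: 42.35
ee_pos: [552.8, -40.2, 191.7]
ee_rot: [180.0, -0.0, 8.9]
force: [0.4, 0.4, -2.9]
gripper_width: 14.0
gripper_force: 35.0
```

Call:
{"op": "servo_tool", "data": {
  "steps": [
    [240, [0, 0, 0.5], [0, 0, 0]],
    [240, [0, 0, 0.5], [0, 0, 0]],
    [240, [0, 0, 0.5], [0, 0, 0]],
    [240, [0, 0, 0.5], [0, 0, 0]],
    [240, [0, 0, 0], [0, 0, 0]],
    [240, [0, 0, 0], [0, 0, 0]],
    [240, [0, 0, 0], [0, 0, 0]],
    [240, [0, 0, 0], [0, 0, 0]],
    [240, [0, 0, 0], [0, 0, 0]],
    [240, [0, 0, 0], [0, 0, 0]]
  ]
}}

```text
time_s: 43.35
ee_pos: [552.7, -40.3, 189.7]
ee_rot: [180.0, -0.0, 8.9]
force: [-4.3, -0.6, 5.2]
gripper_width: 13.8
gripper_force: 35.0
```

Call:
{"op": "servo_tool", "data": {
  "steps": [
    [240, [0, 0, 0.4], [0, 0, 0]],
    [240, [0, 0, 0], [0, 0, 0]],
    [240, [0, 0, 0], [0, 0, 0]],
    [215, [0, 0, 0], [0, 0, 0]],
    [200, [0, 0, 0], [0, 0, 0]],
    [180, [0, 0, 0], [0, 0, 0]],
    [100, [0, 0, 0], [0, 0, 0]],
    [0, [0, 0, 0], [0, 0, 0]],
    [0, [0, 0, 0], [0, 0, 0]],
    [0, [0, 0, 0], [0, 0, 0]]
  ]
}}

```text
time_s: 44.35
ee_pos: [552.8, -40.2, 189.1]
ee_rot: [180.0, -0.0, 8.9]
force: [0.4, 0.0, 0.2]
gripper_width: 56.0
gripper_force: 0.0
```

Call:
{"op": "servo_tool", "data": {
  "steps": [
    [0, [0, 0, -20], [0, 0, 0]],
    [0, [0, 0, -40], [0, 0, 0]],
    [0, [0, 0, -45], [0, 0, 0]],
    [0, [0, 0, 0], [0, 0, -0.14]],
    [0, [0, 0, 0], [0, 0, -0.145]],
    [0, [0, 0, 0], [0, 0, -0.145]],
    [0, [0, 0, 0], [0, 0, -0.145]],
    [0, [0, 0, 0], [0, 0, -0.145]],
    [0, [0, 0, 0], [0, 0, -0.145]],
    [0, [0, 0, 0], [0, 0, -0.145]]
  ]
}}

```text
time_s: 45.35
ee_pos: [552.7, -40.2, 294.1]
ee_rot: [180.0, -0.0, 67.1]
force: [-0.6, -0.5, -0.8]
gripper_width: 90.9
gripper_force: 0.0
```

```bash
python3 - <<'E'
from h import *
s=state(); print(s['ee_pos'],s['ee_rot'],s['time_s'])
c=np.array([551.6,-40.2])
for n in ['scene','side','wrist']:
    p=grab(n); C=cloud(p); F=C.reshape(-1,3); F=F[~np.isnan(F[:,0])]; save(p,n+'10')
    d=(F[:,:2]-c)@[.988,.153]; e=(F[:,:2]-c)@[-.153,.988]
    q=F[(abs(F[:,2]-99)<6)&(abs(d)<170)&(abs(e)<110)]
    r=cv2.minAreaRect(q[:,:2].astype(np.float32)); A=np.c_[q[:,:2]-c,np.ones(len(q))]
    print(n,np.round(r[0],1),np.round(r[1],1),round(r[2],2),'z,slope',np.linalg.lstsq(A,q[:,2],rcond=None)[0].round(4))
    col=p['color'].astype(int); red=(col[...,0]>130)&(col[...,1]<70)&(col[...,2]<70)
    q=C[red&(np.hypot(C[...,0]-508,C[...,1]+263)<60)&(C[...,2]>120)]; print(' red',len(q),np.percentile(q,[3,50,97],axis=0).round() if len(q) else '')
E
```

```text
[552.67489622 -40.19065964 294.14232992] [ 1.79994111e+02 -3.58316215e-03  6.71360123e+01] 45.35
scene [555.  -39.3] [278.  146.6] 8.91 z,slope [-1.300e-03 -1.700e-03  9.924e+01]
 red 14 [[ 510. -271.  172.]
 [ 518. -262.  175.]
 [ 523. -256.  180.]]
side [550.1 -37.3] [272.6 156.6] 9.31 z,slope [4.00000e-04 1.50000e-03 9.76654e+01]
 red 17 [[ 499. -267.  168.]
 [ 504. -262.  176.]
 [ 515. -256.  183.]]
wrist [552.5 -40.4] [273.  147.1] 8.93 z,slope [ 8.00000e-04 -1.00000e-04  9.94418e+01]
 red 0
```

Call:
{"op": "servo_tool", "data": {
  "steps": [
    [0, [0, 0, 0], [0, 0, -0.139]],
    [0, [0, 0, 0], [0, 0, -0.139]],
    [0, [0, 0, 0], [0, 0, -0.139]],
    [0, [0, 0, 0], [0, 0, -0.139]],
    [0, [-42, -16, 0], [0, 0, 0]],
    [0, [-42, -16, 0], [0, 0, 0]],
    [0, [-42, -16, 0], [0, 0, 0]],
    [0, [-42, -15, 0], [0, 0, 0]],
    [0, [-42, -15, 0], [0, 0, 0]],
    [0, [0, 0, 0], [0, 0, 0]]
  ]
}}

```text
time_s: 46.5
ee_pos: [506.0, -264.3, 293.8]
ee_rot: [-180.0, 0.1, 98.2]
force: [-0.1, 0.6, 1.0]
gripper_width: 91.0
gripper_force: 0.0
```

Call:
{"op": "servo_tool", "data": {
  "steps": [
    [100, [0, 0, 40], [0, 0, 0]],
    [100, [0, 0, 35], [0, 0, 0]],
    [100, [0, 0, 30], [0, 0, 0]],
    [100, [0, 0, 18], [0, 0, 0]],
    [100, [0, 0, 0], [0, 0, 0]],
    [225, [0, 0, 0], [0, 0, 0]],
    [225, [0, 0, 0], [0, 0, 0]],
    [225, [0, 0, 0], [0, 0, 0]],
    [225, [0, 0, 0], [0, 0, 0]],
    [225, [0, 0, 0], [0, 0, 0]]
  ],
  "squeeze": 8
}}

```text
time_s: 47.5
ee_pos: [507.7, -259.6, 171.9]
ee_rot: [179.9, 0.0, 98.6]
force: [-0.0, 0.9, 1.9]
gripper_width: 21.4
gripper_force: 8.0
```

Call:
{"op": "servo_tool", "data": {
  "steps": [
    [225, [0, 0, 0], [0, 0, 0]],
    [225, [0, 0, 0], [0, 0, 0]],
    [225, [0, 0, 0], [0, 0, 0]],
    [225, [0, 0, 0], [0, 0, 0]],
    [225, [0, 0, 0], [0, 0, 0]],
    [225, [0, 0, 0], [0, 0, 0]],
    [225, [0, 0, 0], [0, 0, 0]],
    [225, [0, 0, 0], [0, 0, 0]],
    [225, [0, 0, 0], [0, 0, 0]],
    [225, [0, 0, 0], [0, 0, 0]]
  ]
}}

```text
time_s: 48.5
ee_pos: [507.6, -259.7, 171.8]
ee_rot: [179.9, 0.0, 98.7]
force: [0.1, 0.8, 6.4]
gripper_width: 21.0
gripper_force: 8.0
```

Call:
{"op": "servo_tool", "data": {
  "steps": [
    [225, [-0.7, 0, -9], [0, 0, 0]],
    [225, [-1.4, 0, -8.9], [0, 0, 0]],
    [225, [-2.1, 0, -8.8], [0, 0, 0]],
    [225, [-2.7, 0, -8.6], [0, 0, 0]],
    [225, [-3.4, 0, -8.4], [0, 0, 0]],
    [225, [-4, 0, -8.1], [0, 0, 0]],
    [225, [-4.6, 0, -7.8], [0, 0, 0]],
    [225, [-5.2, 0, -7.4], [0, 0, 0]],
    [225, [-5.8, 0, -7], [0, 0, 0]],
    [225, [-6.3, 0, -6.5], [0, 0, 0]]
  ]
}}

```text
time_s: 49.5
ee_pos: [512.9, -295.5, 252.4]
ee_rot: [180.0, -0.0, 98.6]
force: [4.6, 2.3, -0.5]
gripper_width: 21.1
gripper_force: 8.0
```

Call:
{"op": "servo_tool", "data": {
  "steps": [
    [225, [-6.7, 0, -6], [0, 0, 0]],
    [225, [-7.2, 0, -5.5], [0, 0, 0]],
    [225, [-7.6, 0, -4.9], [0, 0, 0]],
    [225, [-7.9, 0, -4.3], [0, 0, 0]],
    [225, [-8.2, 0, -3.7], [0, 0, 0]],
    [225, [-8.5, 0, -3], [0, 0, 0]],
    [225, [-8.7, 0, -2.4], [0, 0, 0]],
    [225, [-8.9, 0, -1.7], [0, 0, 0]],
    [225, [-9, 0, -1], [0, 0, 0]],
    [225, [-9, 0, -0.4], [0, 0, 0]]
  ]
}}

```text
time_s: 50.5
ee_pos: [525.2, -377.2, 285.2]
ee_rot: [179.9, 0.1, 98.6]
force: [4.1, 1.5, 4.0]
gripper_width: 21.4
gripper_force: 8.0
```

Call:
{"op": "servo_tool", "data": {
  "steps": [
    [225, [0, 0, 0], [0, 0, 0]],
    [225, [-1, 0, 0], [0, 0, 0]],
    [225, [-1, 0, 0], [0, 0, 0]],
    [225, [0, 0, 0], [0, 0, 0]],
    [225, [0, 0, 0], [0, 0, 0]],
    [225, [0, 0, 0], [0, 0, 0]],
    [225, [0, 0, 0], [0, 0, 0]],
    [225, [0, 0, 0], [0, 0, 0]],
    [225, [0, 0, 0], [0, 0, 0]],
    [225, [0, 0, 0], [0, 0, 0]]
  ]
}}

```text
time_s: 51.5
ee_pos: [525.4, -378.8, 285.1]
ee_rot: [180.0, 0.1, 98.6]
force: [3.4, 2.0, 5.9]
gripper_width: 21.4
gripper_force: 8.0
```

Call:
{"op": "servo_tool", "data": {
  "steps": [
    [225, [-1, 0, 0], [0, 0, 0]],
    [225, [-1, 0, 0], [0, 0, 0]],
    [225, [-1, 0, 0], [0, 0, 0]],
    [225, [0, 0, 0], [0, 0, 0]],
    [225, [0, 0, 0], [0, 0, 0]],
    [225, [0, 0, 0], [0, 0, 0]],
    [225, [0, 0, 0], [0, 0, 0]],
    [225, [0, 0, 0], [0, 0, 0]],
    [225, [0, 0, 0], [0, 0, 0]],
    [225, [0, 0, 0], [0, 0, 0]]
  ]
}}

```text
time_s: 52.5
ee_pos: [525.5, -379.3, 285.0]
ee_rot: [180.0, -0.2, 98.7]
force: [3.0, 7.0, 6.9]
gripper_width: 20.9
gripper_force: 8.0
```

Call:
{"op": "servo_tool", "data": {
  "steps": [
    [180, [0, 0, 0], [0, 0, 0]],
    [80, [0, 0, 0], [0, 0, 0]],
    [0, [0, 0, 0], [0, 0, 0]],
    [0, [0, 0, 0], [0, 0, 0]],
    [0, [0, 0, 0], [0, 0, 0]],
    [0, [0, 0, -20], [0, 0, 0]],
    [0, [0, 0, -40], [0, 0, 0]],
    [0, [0, 0, -40], [0, 0, 0]],
    [0, [45, 0, 0], [0, 0, 0]],
    [0, [45, 0, 0], [0, 0, 0]]
  ]
}}

```text
time_s: 53.5
ee_pos: [512.4, -292.3, 385.6]
ee_rot: [179.9, 0.1, 98.5]
force: [0.5, 0.3, -0.5]
gripper_width: 91.0
gripper_force: 0.0
```

Call:
{"op": "servo_tool", "data": {
  "steps": [
    [0, [45, 0, 0], [0, 0, 0]],
    [0, [45, 0, 0], [0, 0, 0]],
    [0, [45, 0, 0], [0, 0, 0]],
    [0, [45, 0, 0], [0, 0, 0]],
    [0, [45, 0, 0], [0, 0, 0]],
    [0, [45, 0, 0], [0, 0, 0]],
    [0, [0, 0, 0], [0, 0, 0]],
    [0, [0, 0, 0], [0, 0, 0]],
    [0, [0, 0, 0], [0, 0, 0]],
    [0, [0, 0, 0], [0, 0, 0]]
  ]
}}

```text
time_s: 54.5
ee_pos: [471.7, -26.4, 384.4]
ee_rot: [-180.0, 0.0, 98.5]
force: [-0.1, -0.7, 0.1]
gripper_width: 91.3
gripper_force: 0.0
```

```bash
python3 - <<'E'
from h import *
s=state(); print(s['ee_pos'],s['force'],s['time_s'])
for n in ['scene','side']:
    p=grab(n); C=cloud(p); save(p,n+'11')
    col=p['color'].astype(int); red=(col[...,0]>150)&(col[...,1]<70)&(col[...,2]<70)
    q=C[red&(np.hypot(C[...,0]-527,C[...,1]+383)<60)]; print(n,'red',len(q),np.percentile(q,[3,50,97],axis=0).round(1) if len(q) else '')
a=cv2.imread('pics/scene11.png');b=cv2.imread('pics/side11.png')
cv2.imwrite('pics/c11.png',cv2.resize(np.hstack([a,b]),(800,300)))
E
```

```text
[471.728028   -26.41946602 384.40037457] [-0.12416463 -0.70635291  0.06634253] 54.5
scene red 21 [[ 524.6 -388.6  286. ]
 [ 533.  -378.6  290.5]
 [ 539.5 -373.8  296.9]]
side red 18 [[ 515.2 -404.5  272.4]
 [ 521.3 -379.1  289.9]
 [ 543.1 -369.   296.2]]
```

View pics/c11.png

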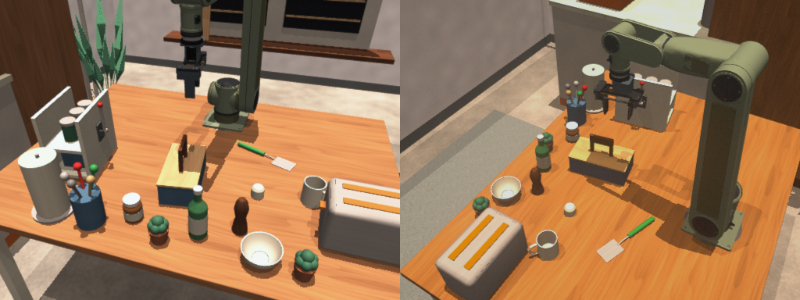

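```bash
python3 -c "from h import *; print(ticket.job_done())"
```

```text
the job is handed in; nothing more can be done
None
```

The job is handed in: both tins that were there (red and green) stand upright in the caddy, the lid is back on and fully seated, the hook is folded flat, and nothing else on the counter was touched.

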